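# Move the office radios to the new charger in reverse order

## Task

The new white charger is numbered from the other end, so move the four radios out of the grey cradles of the old charger into the white charger's four pockets in reverse order: seen from the robot, the radio that stood furthest left in the old row goes furthest right in the white one, the second from the left second from the right, and so on. Lower each radio gently, without dropping it or tipping it over, until it stands upright on the floor of its pocket, and let go of it.

Things in the scene. Friction and masses are not known exactly. Their poses are not given: they have to be found in the camera images.
- radio_yellow: two-way radio, black with yellow front and top, loose, upright; case 32 (x) x 54 (y) x 105 mm (z), about 0.2 kg. On top a black stub antenna (14 mm across, 28 high, 17 mm to +y) and a knob (14 across, 10 high, 15 mm to -y). Origin: centre of the underside; z up, front to -x (the robot). Grip the 32 mm thickness just under the top, fingers across the row.
- radio_blue: two-way radio, black with blue front and top, loose, upright; case 32 (x) x 54 (y) x 105 mm (z), about 0.2 kg. On top a black stub antenna (14 mm across, 28 high, 17 mm to +y) and a knob (14 across, 10 high, 15 mm to -y). Origin: centre of the underside; z up, front to -x (the robot). Grip the 32 mm thickness just under the top, fingers across the row.
- radio_red: two-way radio, black with red front and top, loose, upright; case 32 (x) x 54 (y) x 105 mm (z), about 0.2 kg. On top a black stub antenna (14 mm across, 28 high, 17 mm to +y) and a knob (14 across, 10 high, 15 mm to -y). Origin: centre of the underside; z up, front to -x (the robot). Grip the 32 mm thickness just under the top, fingers across the row.
- radio_green: two-way radio, black with green front and top, loose, upright; case 32 (x) x 54 (y) x 105 mm (z), about 0.2 kg. On top a black stub antenna (14 mm across, 28 high, 17 mm to +y) and a knob (14 across, 10 high, 15 mm to -y). Origin: centre of the underside; z up, front to -x (the robot). Grip the 32 mm thickness just under the top, fingers across the row.
- cradle_yellow: fixed grey cradle of the old charger in which the yellow radio stands at the start (the cradles look alike): marks its place in the old row. Pocket 42 (x) x 64 (y) mm inside, 50 x 72 outside, 34 high, floor 6 thick. Origin: centre of the underside, 12 mm above the table; axes as the old charger's.
- cradle_blue: fixed grey cradle of the old charger in which the blue radio stands at the start (the cradles look alike): marks its place in the old row. Pocket 42 (x) x 64 (y) mm inside, 50 x 72 outside, 34 high, floor 6 thick. Origin: centre of the underside, 12 mm above the table; axes as the old charger's.
- cradle_red: fixed grey cradle of the old charger in which the red radio stands at the start (the cradles look alike): marks its place in the old row. Pocket 42 (x) x 64 (y) mm inside, 50 x 72 outside, 34 high, floor 6 thick. Origin: centre of the underside, 12 mm above the table; axes as the old charger's.
- cradle_green: fixed grey cradle of the old charger in which the green radio stands at the start (the cradles look alike): marks its place in the old row. Pocket 42 (x) x 64 (y) mm inside, 50 x 72 outside, 34 high, floor 6 thick. Origin: centre of the underside, 12 mm above the table; axes as the old charger's.
- old_charger: old charger: fixed black base 80 (x) x 322 (y) x 12 mm, carrying the four grey cradles in a row along its y at -117, -39, 39, 117 mm. Origin: centre of the underside, on the table; z up, x away from the robot, y along the row to the robot's left (yaw up to 0.25 rad). Left or right of the white charger.
- new_charger: new charger: fixed, white, empty; base 80 (x) x 322 (y) x 12 mm, four pockets in a row along its y, centres at -117, -39, 39, 117 mm, each 42 (x) x 64 (y) mm inside, walls 4, rim 46 and floor 18 mm above the table. Origin: centre of the underside, on the table; z up, x away from the robot, y along the row to the robot's left (yaw up to 0.25 rad).

How it is judged:
By the outcome, as a careful person would: the job done as asked, in the order asked, and still so for the second after the job is handed in, with the robot touching nothing.
It also fails if it takes over 128 s, if anything falls off the work surface, if the arm or the gripper's body presses on something with over 40 N, if the wrist force passes 120 N, or if a joint passes its speed limit or range.

## Robot

A 7-joint arm with a two-finger parallel gripper is mounted at the origin on the work surface. World frame = base frame: x ahead of the robot, y to its left, z up, the work surface at z = 0. Lengths are in m, angles in rad, forces in N, time in s.
With the tool pointing down it reaches from about 0.35 to 0.9 m from the base axis. Payload 7.2 kg.
Tool frame: the origin (TCP) lies at the very end of the fingers, on their centre line; the grasp point (between the pads) lies 19 mm behind it; z points along the fingers, y is the line along which they close (so a half turn about z gives the same grasp; the last joint's range is limited). The gripper opens to 85 mm and grips with 20 to 120 N. Pads are 22 mm wide; open, the fingers measure 114 mm over their backs; the gripper's body (76 mm by 85 mm) begins 54 mm behind the grasp point. The pads swing forward as they close: fully open they stand 13 mm farther back than shut.
Start: joints at [1.226, 0.411, -0.013, 1.596, 0.006, 1.134, -0.082], TCP at [0.171, -0.601, 0.231] pointing down, gripper open.
Joint ranges: [-2.95, 2.95], [-0.29, 1.99], [-1.47, 1.44], [0.14, 2.54], [-1.03, 4.17], [0.13, 1.85], [-2.86, 2.86]. Speed limits (rad/s): [2.39, 2.39, 3.01, 3.01, 3.14, 3.14, 3.14].

## Interface

Orientations are given as a 3x3 rotation matrix whose columns are the frame's x, y, z axes.
In Python, from cell import bot gives the robot as it stands.
- The arm moves only by the tool jog_arm, never from a script. Its arguments are lists of equal length, an entry for each row: "dp": the shift along the tool's x, y, z in cm, a list of three; "yaw": the turn about the tool's z in degrees. In form: {"dp": [[x, y, z], ...], "yaw": [yaw, ...]}. A call has exactly 8 rows; each row shifts and turns the commanded pose from where the row before left it, along the tool's axes as they then stand; what a row does not reach is not made up. A row lasts 1/10 s, in which the tool goes at most 50 mm and 8.59 degrees, less where a joint would pass 70% of its speed; a pose out of reach is approached as far as the arm can. A call with a gripper value outside its range is refused whole. "fingers" is the opening, from 0 (shut) to 1 (fully open), set as the call begins (left out, the last holds). The fingers move at their own pace and stop on an object; "newtons" is the grip in N (left out, the last holds). Time passes only in rows, so rows that do not move let the fingers close, or fill a call up. It gives the time, the measured TCP pose, the force, the opening and the grip force at its end, in the units of the state.
- bot.sense(): the state, without advancing time (a new reading comes with each control period).
- bot.grab_frame(name): name is "side" or "top"; returns the picture (400x640x3 uint8, red, green, blue); there is no depth.
- bot.camera_params(name): a dict with "fov_y" (degrees; the focal length in pixels is half the picture's height over the tangent of half this angle, whatever the lens; pixels are square), "cx", "cy" (the principal point, pixels), "position" and "orientation" of the camera in the world. Camera axes: x right, y up, looking along -z (the intrinsics and any distortion apply to the point x, -y, -z); pixel columns grow to the right and rows downward; lengths in m; the calibration is good to about 2 mm. A picture is of the moment at which its call begins. camera_params takes no time and is no camera call.
- bot.close_job(): hands the job in; it is judged then, once.
The state is a dict: "time": time; "joint_pos": joint angles; "dq": joint speeds; "joint_torque": joint torques, N m; "tool_pos": TCP position; "orientation": TCP orientation; "force": force on the tool from outside, world axes, zero at the start; "torque": the same for the moment, N m; "gripper_width": opening from 0.0 (shut) to 1.0 (fully open); "grip_force": force on a finger pad.
Only numpy, scipy, OpenCV 4.12 (cv2) and the standard library are available. Lean on these libraries where they do the work, as an engineer would, in place of code of your own. Each camera call takes 0.05 s, during which the arm holds its last target. There are 200 camera calls.

## Working session

There is one attempt and no reset: what is moved stays moved. The work goes in short steps, Python scripts to look and compute and a tool call to move; the robot and the scene stay as the last step left them, time stands still between calls to the robot, and variables do not carry over. Pictures are saved under pics/ and viewed, at most 14 in all, crops included, and the job is handed in when it is done.

Besides the shell and the picture viewer there is one more tool, called after "Emit:" by a JSON object that holds its "fn" and its "kwargs", one argument or row to a line. jog_arm: Moves the arm, as the interface text tells. Its arguments: {"type":"object","properties":{"dp":{"type":"array","items":{"type":"array","items":{"type":"number"}}},"yaw":{"type":"array","items":{"type":"number"}},"fingers":{"type":"number"},"newtons":{"type":"number"}},"required":["dp","yaw"]}

```bash
mkdir -p pics; python3 - <<'E'
from cell import bot
import cv2
for n in("top","side"):
    cv2.imwrite(f"pics/{n}0.png",bot.grab_frame(n)[:,:,::-1]); print(n,bot.camera_params(n))
s=bot.sense(); print(s)
E
```

```text
top {'fov_y': 50.97581399827298, 'cx': 317.5870937596953, 'cy': 197.42890286761516, 'position': array([0.36302652, 0.01723725, 0.92251647]), 'orientation': array([[ 0.02558249,  0.98019668, -0.19636704],
       [-0.99961101,  0.02726499,  0.0058692 ],
       [ 0.01110692,  0.1961405 ,  0.9805129 ]])}
side {'fov_y': 49.41396211626843, 'cx': 321.3898307969726, 'cy': 194.28836713302508, 'position': array([ 0.36684436, -0.80589499,  0.62784312]), 'orientation': array([[ 0.98177511,  0.12525503, -0.14292939],
       [-0.18920301,  0.57341798, -0.79711608],
       [-0.01788451,  0.8096314 ,  0.58666613]])}
{'time': 0.1, 'joint_pos': array([ 1.2258032 ,  0.41182482, -0.01270681,  1.59698   ,  0.00559386,
        1.13430335, -0.08217854]), 'dq': array([ 0.00146122, -0.00261613, -0.00011762, -0.00406245, -0.0012931 ,
        0.00014008,  0.00154666]), 'joint_torque': array([ 4.46334903e-03, -6.01828694e+01,  6.84971977e-01, -3.00086689e+01,
        1.40632445e-02,  6.48270579e-03, -6.70283498e-06]), 'tool_pos': array([ 0.17063132, -0.6007803 ,  0.23052609]), 'orientation': array([[ 9.61926214e-01,  2.73308812e-01, -5.00910406e-04],
       [ 2.73309253e-01, -9.61925212e-01,  1.39263417e-03],
       [-1.01219156e-04, -1.47651477e-03, -9.99998905e-01]]), 'force': array([-0.84460338,  0.40419022, -1.01475093]), 'torque': array([ 0.03878915, -0.01897834, -0.00551208]), 'grip_force': 0.0, 'gripper_width': 0.9993593009375389}
```

View pics/top0.png

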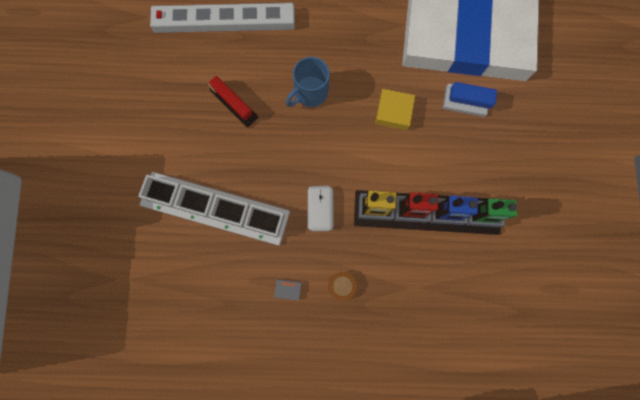

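View pics/side0.png

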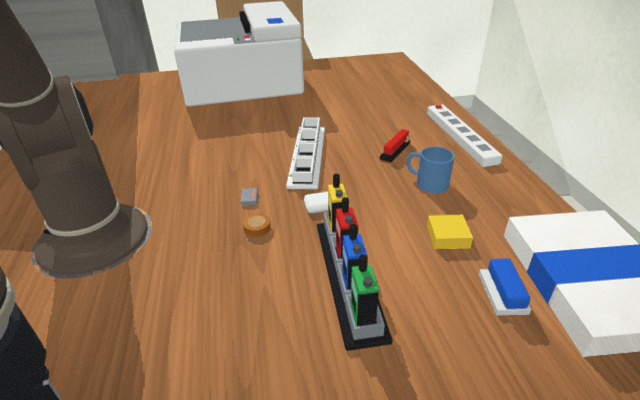

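```bash
python3 - <<'E'
import cv2
im=cv2.imread("pics/top0.png")
a=cv2.resize(im[165:250,130:295],None,fx=4.8,fy=4.8,interpolation=cv2.INTER_CUBIC)
b=cv2.resize(im[180:240,350:525],None,fx=4.5,fy=4.5,interpolation=cv2.INTER_CUBIC)
cv2.imwrite("pics/a.png",a[:, :800]);cv2.imwrite("pics/b.png",b[:, :800])
E
```

```text
(no output)
```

View pics/a.png

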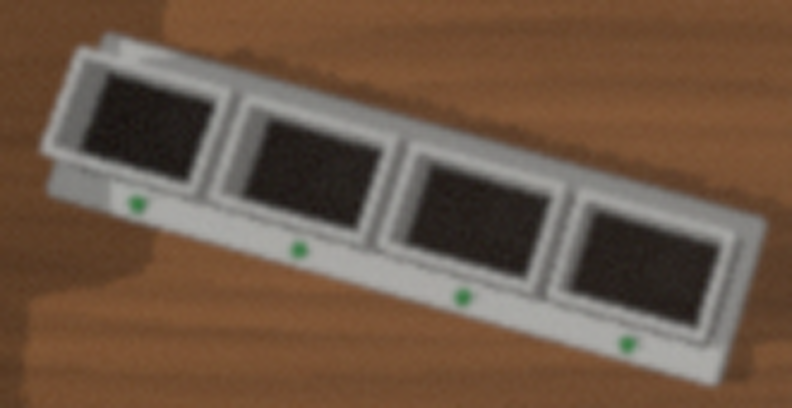

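View pics/b.png

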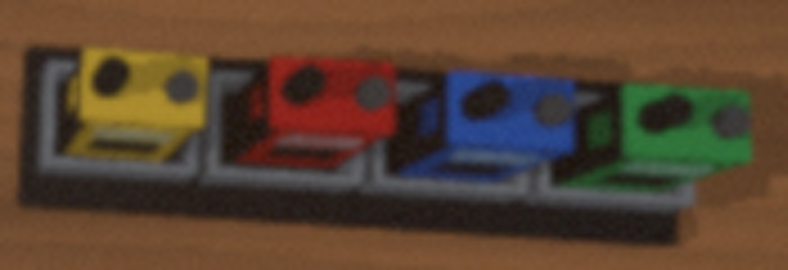

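The crops show the rim and base corners of the white charger (left, +y) and the four radio tops: yellow, red, blue, green from left to right. I'll cast the corner pixels onto their planes and check them against the known sizes.

```bash
cat > h.py <<'E'
import numpy as np
from cell import bot
def cast(n,px,z):
    p=bot.camera_params(n); f=200/np.tan(np.radians(p["fov_y"]/2)); px=np.atleast_2d(px).astype(float)
    d=np.c_[(px[:,0]-p["cx"])/f,-(px[:,1]-p["cy"])/f,-np.ones(len(px))]@p["orientation"].T
    o=p["position"]; return (o+d*((z-o[2])/d[:,2])[:,None])
def src(c,s,o): return (np.array(c)+.5)/s-.5+np.array(o)
def rect(q): # TL,TR,BR,BL (image) -> centre, y-length, x-length, yaw
    c=q.mean(0); v=((q[0]-q[1])+(q[3]-q[2]))/2; u=((q[0]-q[3])+(q[1]-q[2]))/2
    return c[:2].round(4),np.linalg.norm(v).round(4),np.linalg.norm(u).round(4),np.arctan2(-v[0],v[1]).round(3)
E
python3 - <<'E'
from h import *
A=lambda c,z:cast("top",src(c,4.8,(130,165)),z); B=lambda c,z:cast("top",src(c,4.5,(350,180)),z)
print("rim (306x50)",rect(A([(82,47),(737,230),(706,342),(42,152)],.046)))
b=A([(45,193),(718,386),(765,220)],.012);print("base 322,80",b.round(4),np.linalg.norm(b[0]-b[1]),np.linalg.norm(b[2]-b[1]),(b[0]+b[2])/2)
o=B([(22,205),(680,243),(28,47)],.012);print("old",o.round(4),np.linalg.norm(o[0]-o[1]),np.linalg.norm(o[2]-o[0]),(o[1]+o[2])/2)
print("old yaw",np.arctan2(-(o[0]-o[1])[0],(o[0]-o[1])[1]))
for k,c in dict(y=[(83,48),(210,56),(208,126),(80,121)],r=[(272,58),(397,62),(395,135),(268,130)],b=[(450,70),(577,77),(574,150),(446,145)],g=[(625,85),(753,91),(750,162),(621,155)]).items(): print(k,rect(B(c,.123)))
E
```

```text
rim (306x50) (array([0.5169, 0.2378]), np.float64(0.3057), np.float64(0.0504), np.float64(-0.249))
base 322,80 [[0.5179 0.4033 0.012 ]
 [0.4382 0.0921 0.012 ]
 [0.5145 0.0739 0.012 ]] 0.321267004674433 0.07845214117164505 [0.5162128 0.2386027 0.012    ]
old [[ 0.4858 -0.0705  0.012 ]
 [ 0.4759 -0.3906  0.012 ]
 [ 0.5645 -0.0728  0.012 ]] 0.3202431821219533 0.07870362865744654 [ 0.52015529 -0.23168763  0.012     ]
old yaw -0.0310082668839155
y (array([ 0.5233, -0.1127]), np.float64(0.0552), np.float64(0.0316), np.float64(-0.024))
r (array([ 0.5219, -0.194 ]), np.float64(0.0546), np.float64(0.0321), np.float64(-0.009))
b (array([ 0.5177, -0.2713]), np.float64(0.0552), np.float64(0.0327), np.float64(-0.02))
g (array([ 0.5142, -0.3471]), np.float64(0.0556), np.float64(0.0312), np.float64(-0.024))
```

Sizes all match to within 2 mm. I'll take green first, which goes to the far-left pocket. First I turn the tool.

```bash
cat >> h.py <<'E'
P=dict(y=(.4878,.1248),r=(.507,.2004),b=(.5262,.276),g=(.5454,.3516)); R=dict(y=(.5233,-.1130,-.02),r=(.5219,-.1935,-.02),b=(.518,-.2712,-.02),g=(.5145,-.3475,-.024)); W=-.249
def rel(x,y,z,yaw):
    "cm along the present tool axes, then turn (deg)"
    s=bot.sense(); O=s["orientation"]; a=np.arctan2(O[1,0],O[0,0])
    d=O.T@(np.array([x,y,z])-s["tool_pos"])*100
    print("t %.1f"%s["time"],"dp",d.round(2),"turn",np.degrees(a-(np.pi/2+yaw)).round(2),"tcp",s["tool_pos"].round(4),"w %.3f grip %.1f"%(s["gripper_width"],s["grip_force"]),"F",s["force"].round(1))
E
```

Emit:
{"fn": "jog_arm", "kwargs": {
  "dp": [
    [0,0,0],
    [0,0,0],
    [0,0,0],
    [0,0,0],
    [0,0,0],
    [0,0,0],
    [0,0,0],
    [0,0,0]
  ],
  "yaw": [-8.5,-8.5,-8.5,-8.5,-8.5,-8.5,-8.5,-8.5],
  "fingers": 1,
  "newtons": 50
}}

```text
time: 0.9
tool_pos: [0.1706, -0.6009, 0.2308]
orientation: [[0.101, 0.995, -0.0], [0.995, -0.101, 0.001], [0.001, -0.0, -1.0]]
force: [-0.3, 0.6, 0.2]
gripper_width: 1.001
grip_force: 0.0
```

```bash
python3 -c "
from h import *
rel(*R['g'][:2],.26,R['g'][2])"
```

```text
t 0.9 dp [28.69 31.65 -2.91] turn -4.42 tcp [ 0.1706 -0.6009  0.2308] w 1.001 grip 0.0 F [-0.3  0.6  0.2]
```

Emit:
{"fn": "jog_arm", "kwargs": {
  "dp": [
    [3,3.3,-0.4],
    [3,3.3,-0.4],
    [3,3.3,-0.4],
    [3,3.3,-0.4],
    [3,3.3,-0.4],
    [3,3.3,-0.4],
    [3,3.3,-0.4],
    [3,3.3,-0.1]
  ],
  "yaw": [0,0,0,0,0,0,0,-4.4]
}}

```text
time: 1.7
tool_pos: [0.4602, -0.3897, 0.2606]
orientation: [[0.03, 1.0, 0.0], [1.0, -0.03, -0.0], [-0.0, 0.0, -1.0]]
force: [0.7, -1.0, -0.2]
gripper_width: 1.0
grip_force: 0.0
```

```bash
python3 -c "
from h import *
rel(*R['g'][:2],.089,R['g'][2])"
```

```text
t 1.7 dp [ 4.38  5.3  17.15] turn -0.35 tcp [ 0.4602 -0.3897  0.2606] w 1.000 grip 0.0 F [ 0.7 -1.  -0.2]
```

Emit:
{"fn": "jog_arm", "kwargs": {
  "dp": [
    [2.2,2.6,0],
    [2.2,2.6,0],
    [0,0,2],
    [0,0,3],
    [0,0,3],
    [0,0,0],
    [0,0,0],
    [0,0,0]
  ],
  "yaw": [0,0,0,0,0,0,0,0]
}}

```text
time: 2.5
tool_pos: [0.5131, -0.3489, 0.182]
orientation: [[0.031, 1.0, 0.002], [1.0, -0.031, -0.001], [-0.001, 0.002, -1.0]]
force: [0.2, -0.6, 0.1]
gripper_width: 1.001
grip_force: 0.0
```

```bash
python3 -c "
from h import *
rel(*R['g'][:2],.089,R['g'][2])"
```

```text
t 2.5 dp [0.15 0.11 9.3 ] turn -0.37 tcp [ 0.5131 -0.3489  0.182 ] w 1.001 grip 0.0 F [ 0.2 -0.6  0.1]
```

Emit:
{"fn": "jog_arm", "kwargs": {
  "dp": [
    [0.1,0.1,2],
    [0,0,2],
    [0,0,2],
    [0,0,2],
    [0,0,1.3],
    [0,0,0],
    [0,0,0],
    [0,0,0]
  ],
  "yaw": [0,0,0,0,0,0,0,0]
}}

```text
time: 3.3
tool_pos: [0.5141, -0.3479, 0.0888]
orientation: [[0.03, 1.0, 0.002], [1.0, -0.03, -0.001], [-0.001, 0.002, -1.0]]
force: [-0.0, -0.3, 0.6]
gripper_width: 1.0
grip_force: 0.0
```

Emit:
{"fn": "jog_arm", "kwargs": {
  "dp": [
    [0,0,0],
    [0,0,0],
    [0,0,0],
    [0,0,0],
    [0,0,0],
    [0,0,0],
    [0,0,0],
    [0,0,0]
  ],
  "yaw": [0,0,0,0,0,0,0,0],
  "fingers": 0
}}

```text
time: 4.1
tool_pos: [0.5134, -0.3476, 0.0875]
orientation: [[0.03, 1.0, 0.0], [1.0, -0.03, -0.0], [-0.0, 0.0, -1.0]]
force: [-0.1, -0.5, 3.5]
gripper_width: 0.369
grip_force: 54.7
```

Emit:
{"fn": "jog_arm", "kwargs": {
  "dp": [
    [0,0,0],
    [0,0,0],
    [0,0,0],
    [0,0,0],
    [0,0,0],
    [0,0,-0.5],
    [0,0,-1],
    [0,0,-1]
  ],
  "yaw": [0,0,0,0,0,0,0,0]
}}

```text
time: 4.9
tool_pos: [0.5131, -0.3472, 0.1127]
orientation: [[0.03, 1.0, -0.001], [1.0, -0.03, 0.001], [0.001, -0.001, -1.0]]
force: [-0.3, -0.6, -1.3]
gripper_width: 0.373
grip_force: 54.0
```

Emit:
{"fn": "jog_arm", "kwargs": {
  "dp": [
    [0,0,-2],
    [0,0,-2.5],
    [0,0,-2.5],
    [0,0,-2.5],
    [0,0,-2.5],
    [0,0,-2.5],
    [0,0,-1],
    [0,0,0]
  ],
  "yaw": [0,0,0,0,0,0,0,0]
}}

```text
time: 5.7
tool_pos: [0.514, -0.3477, 0.2691]
orientation: [[0.03, 1.0, 0.003], [1.0, -0.03, -0.002], [-0.002, 0.003, -1.0]]
force: [0.0, 0.4, -1.6]
gripper_width: 0.368
grip_force: 54.1
```

```bash
python3 -c "
from h import *
rel(*P['g'],.27,W)
import cv2
cv2.imwrite('pics/c.png',bot.grab_frame('side')[:,:,::-1])"
```

```text
t 5.7 dp [69.99  1.02 -0.21] turn 12.53 tcp [ 0.514  -0.3477  0.2691] w 0.368 grip 54.1 F [ 0.   0.4 -1.6]
```

View pics/c.png

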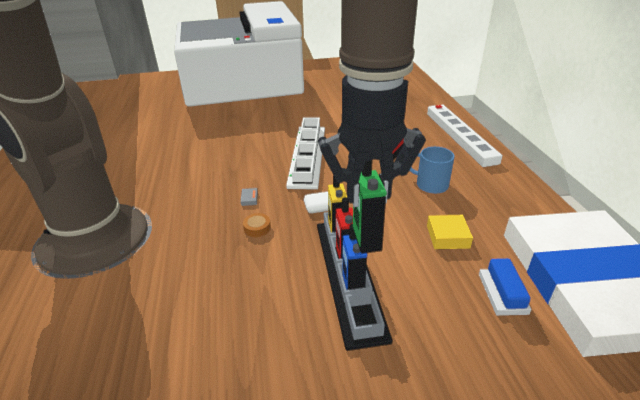

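Green hangs upright at about (370,210). Now I carry it across.

Emit:
{"fn": "jog_arm", "kwargs": {
  "dp": [
    [2,0,0],
    [3.5,0,0],
    [4,0,0],
    [4,0,0],
    [4,0,0],
    [4,0,0],
    [4,0,0],
    [4,0,0]
  ],
  "yaw": [0,0,0,0,0,0,0,0]
}}

```text
time: 6.55
tool_pos: [0.521, -0.0502, 0.2659]
orientation: [[0.03, 1.0, -0.002], [1.0, -0.03, 0.0], [0.0, -0.002, -1.0]]
force: [1.1, 1.0, -1.8]
gripper_width: 0.367
grip_force: 54.0
```

Emit:
{"fn": "jog_arm", "kwargs": {
  "dp": [
    [4,0,0],
    [4,0,0],
    [4,0,0],
    [4,0,0],
    [4,0,0],
    [4,0,0],
    [4,0,0],
    [4,0,0]
  ],
  "yaw": [0,0,0,0,0,0,0,0]
}}

```text
time: 7.35
tool_pos: [0.5305, 0.269, 0.2657]
orientation: [[0.03, 1.0, -0.002], [1.0, -0.03, -0.001], [-0.001, -0.002, -1.0]]
force: [0.2, -0.1, -1.4]
gripper_width: 0.37
grip_force: 54.0
```

Emit:
{"fn": "jog_arm", "kwargs": {
  "dp": [
    [4,0.5,0],
    [3,0.5,0],
    [1.5,0,0],
    [0,0,0],
    [0,0,0],
    [0,0,0],
    [0,0,0],
    [0,0,0]
  ],
  "yaw": [0,0,0,6,6.5,0,0,0]
}}

```text
time: 8.15
tool_pos: [0.5444, 0.3515, 0.267]
orientation: [[0.244, 0.97, -0.0], [0.97, -0.244, -0.0], [-0.001, -0.0, -1.0]]
force: [-0.2, -0.2, -1.2]
gripper_width: 0.371
grip_force: 54.1
```

```bash
python3 -c "
from h import *
rel(*P['g'],.089,W)
import cv2
cv2.imwrite('pics/d.png',cv2.resize(bot.grab_frame('top')[140:260,100:300,::-1],None,fx=4,fy=4,interpolation=cv2.INTER_CUBIC))"
```

```text
t 8.2 dp [ 0.05  0.1  17.8 ] turn 0.15 tcp [0.5444 0.3515 0.267 ] w 0.371 grip 54.1 F [-0.2 -0.2 -1.2]
```

View pics/d.png

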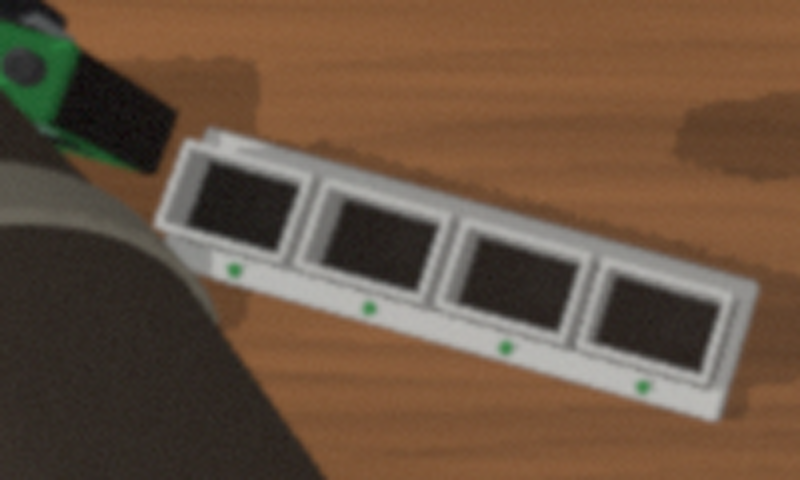

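```bash
python3 -c "
from h import *
q=cast('top',src([(178,112),(153,173)],4,(100,140)),.1975);m=q.mean(0)
print(q.round(4),np.linalg.norm(q[0]-q[1]), m[:2]+.027*np.array([.244,.97]))"
```

```text
[[0.5537 0.3228 0.1975]
 [0.5256 0.3309 0.1975]] 0.029227028746143344 [0.54624509 0.35304682]
```

Emit:
{"fn": "jog_arm", "kwargs": {
  "dp": [
    [0,0.1,1.5],
    [0,0,2.5],
    [0,0,2.5],
    [0,0,2.5],
    [0,0,2.5],
    [0,0,1.5],
    [0,0,1],
    [0,0,0.4]
  ],
  "yaw": [0,0,0,0,0,0,0,0]
}}

```text
time: 9.0
tool_pos: [0.5453, 0.3514, 0.1222]
orientation: [[0.246, 0.969, -0.001], [0.969, -0.246, -0.0], [-0.001, -0.001, -1.0]]
force: [-0.6, -0.6, -0.9]
gripper_width: 0.366
grip_force: 54.1
```

Emit:
{"fn": "jog_arm", "kwargs": {
  "dp": [
    [0,0,0.4],
    [0,0,0.4],
    [0,0,0.4],
    [0,0,0.4],
    [0,0,0.4],
    [0,0,0.4],
    [0,0,0.3],
    [0,0,0]
  ],
  "yaw": [0,0,0,0,0,0,0,0]
}}

```text
time: 9.8
tool_pos: [0.5453, 0.3515, 0.0957]
orientation: [[0.246, 0.969, -0.001], [0.969, -0.246, -0.001], [-0.001, -0.001, -1.0]]
force: [-0.7, 0.4, -2.6]
gripper_width: 0.368
grip_force: 54.1
```

```bash
python3 -c "
from h import *
rel(*P['g'],.0875,W)"
```

```text
t 9.8 dp [0.02 0.01 0.82] turn 0.03 tcp [0.5453 0.3515 0.0957] w 0.368 grip 54.1 F [-0.7  0.4 -2.6]
```

Emit:
{"fn": "jog_arm", "kwargs": {
  "dp": [
    [0,0,0.2],
    [0,0,0.2],
    [0,0,0.1],
    [0,0,0.1],
    [0,0,0.1],
    [0,0,0.05],
    [0,0,0],
    [0,0,0]
  ],
  "yaw": [0,0,0,0,0,0,0,0]
}}

```text
time: 10.6
tool_pos: [0.5455, 0.3517, 0.0888]
orientation: [[0.246, 0.969, 0.0], [0.969, -0.246, 0.0], [0.0, 0.0, -1.0]]
force: [-0.1, -0.2, -1.7]
gripper_width: 0.367
grip_force: 54.1
```

Emit:
{"fn": "jog_arm", "kwargs": {
  "dp": [
    [0,0,0.05],
    [0,0,0.05],
    [0,0,0.05],
    [0,0,0],
    [0,0,0],
    [0,0,0],
    [0,0,0],
    [0,0,0]
  ],
  "yaw": [0,0,0,0,0,0,0,0]
}}

```text
time: 11.4
tool_pos: [0.5456, 0.3517, 0.0876]
orientation: [[0.246, 0.969, 0.0], [0.969, -0.246, 0.0], [0.0, 0.0, -1.0]]
force: [-1.1, -1.9, 4.5]
gripper_width: 0.367
grip_force: 54.9
```

Contact. I release, lift and head back.

Emit:
{"fn": "jog_arm", "kwargs": {
  "dp": [
    [0,0,0],
    [0,0,0],
    [0,0,0],
    [0,0,0],
    [0,0,0],
    [0,0,0],
    [0,0,0],
    [0,0,0]
  ],
  "yaw": [0,0,0,0,0,0,0,0],
  "fingers": 1
}}

```text
time: 12.2
tool_pos: [0.5455, 0.3516, 0.0873]
orientation: [[0.246, 0.969, 0.0], [0.969, -0.246, -0.0], [0.0, 0.0, -1.0]]
force: [-0.2, 1.4, -0.2]
gripper_width: 1.0
grip_force: 0.0
```

Emit:
{"fn": "jog_arm", "kwargs": {
  "dp": [
    [0,0,-1],
    [0,0,-2],
    [0,0,-2.5],
    [0,0,-2.5],
    [0,0,-2.5],
    [0,0,-2.5],
    [0,0,-1],
    [0,0,0]
  ],
  "yaw": [0,0,0,0,0,0,0,-6.4]
}}

```text
time: 13.0
tool_pos: [0.546, 0.3524, 0.2297]
orientation: [[0.136, 0.991, 0.003], [0.991, -0.136, 0.002], [0.002, 0.003, -1.0]]
force: [0.2, -0.6, 0.2]
gripper_width: 1.001
grip_force: 0.0
```

Emit:
{"fn": "jog_arm", "kwargs": {
  "dp": [
    [0,0,0],
    [-2,0,0],
    [-4,0,0],
    [-4,0,0],
    [-4,0,0],
    [-4,0,0],
    [-4,0,0],
    [-4,0,0]
  ],
  "yaw": [-6.5,0,0,0,0,0,0,0]
}}

```text
time: 13.8
tool_pos: [0.539, 0.09, 0.2271]
orientation: [[0.023, 1.0, -0.0], [1.0, -0.023, -0.0], [-0.0, -0.0, -1.0]]
force: [0.5, 0.3, -0.1]
gripper_width: 1.001
grip_force: 0.0
```

```bash
python3 -c "
from h import *
rel(*R['b'][:2],.0885,R['b'][2])
import cv2
cv2.imwrite('pics/e.png',cv2.resize(bot.grab_frame('top')[140:260,100:300,::-1],None,fx=4,fy=4,interpolation=cv2.INTER_CUBIC))"
```

```text
t 13.8 dp [-36.16  -1.25  13.87] turn -0.2 tcp [0.539  0.09   0.2271] w 1.001 grip 0.0 F [ 0.5  0.3 -0.1]
```

View pics/e.png

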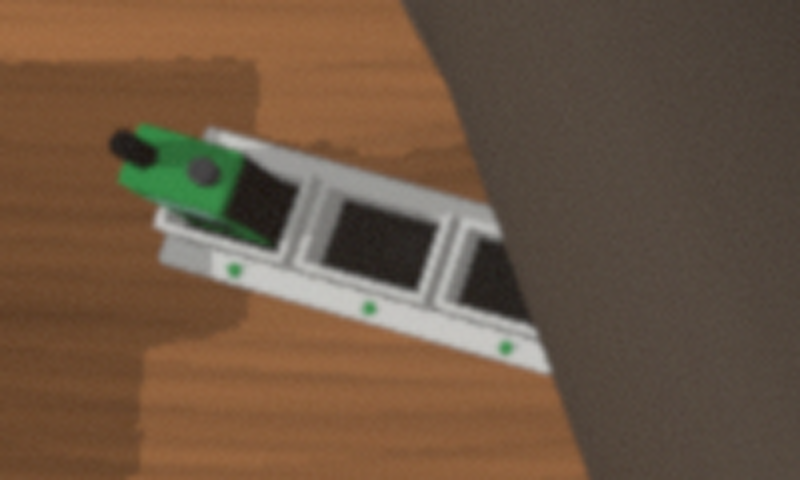

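Green stands upright in the leftmost pocket (top at about (185,170) in the crop). Next is blue.

Emit:
{"fn": "jog_arm", "kwargs": {
  "dp": [
    [-4,0,0],
    [-4,0,0],
    [-4,0,0],
    [-4,-0.5,0],
    [-4,-0.4,0],
    [-4,-0.4,0],
    [-4,0,0],
    [-4,0,0]
  ],
  "yaw": [0,0,0,0,0,0,0,0]
}}

```text
time: 14.65
tool_pos: [0.5185, -0.2293, 0.2273]
orientation: [[0.023, 1.0, -0.0], [1.0, -0.023, -0.0], [-0.0, -0.0, -1.0]]
force: [0.9, -0.2, -0.0]
gripper_width: 1.003
grip_force: 0.0
```

Emit:
{"fn": "jog_arm", "kwargs": {
  "dp": [
    [-3,0,0],
    [-0.8,0,0],
    [0,0,1],
    [0,0,2],
    [0,0,1.5],
    [0,0,0],
    [0,0,0],
    [0,0,0]
  ],
  "yaw": [0,0,0,0,0,0,0,0]
}}

```text
time: 15.45
tool_pos: [0.5187, -0.2654, 0.183]
orientation: [[0.023, 1.0, 0.001], [1.0, -0.023, -0.0], [-0.0, 0.001, -1.0]]
force: [-0.6, 0.3, -0.7]
gripper_width: 1.001
grip_force: 0.0
```

```bash
python3 -c "
from h import *
rel(*R['b'][:2],.0885,R['b'][2])"
```

```text
t 15.4 dp [-0.57 -0.07  9.45] turn -0.15 tcp [ 0.5187 -0.2654  0.183 ] w 1.001 grip 0.0 F [-0.6  0.3 -0.7]
```

Emit:
{"fn": "jog_arm", "kwargs": {
  "dp": [
    [-0.6,-0.1,0],
    [0,0,1.5],
    [0,0,2],
    [0,0,2],
    [0,0,2],
    [0,0,1.4],
    [0,0,0.5],
    [0,0,0]
  ],
  "yaw": [0,0,0,0,0,0,0,0]
}}

```text
time: 16.25
tool_pos: [0.5166, -0.2717, 0.0875]
orientation: [[0.023, 1.0, -0.001], [1.0, -0.023, 0.001], [0.001, -0.001, -1.0]]
force: [0.4, -0.1, 0.8]
gripper_width: 0.997
grip_force: 0.0
```

Emit:
{"fn": "jog_arm", "kwargs": {
  "dp": [
    [0,0,0],
    [0,0,0],
    [0,0,0],
    [0,0,0],
    [0,0,0],
    [0,0,0],
    [0,0,0],
    [0,0,0]
  ],
  "yaw": [0,0,0,0,0,0,0,0],
  "fingers": 0
}}

```text
time: 17.05
tool_pos: [0.5174, -0.272, 0.089]
orientation: [[0.023, 1.0, 0.001], [1.0, -0.023, -0.001], [-0.001, 0.001, -1.0]]
force: [-0.0, -0.1, 5.4]
gripper_width: 0.365
grip_force: 49.7
```

Emit:
{"fn": "jog_arm", "kwargs": {
  "dp": [
    [0,0,0],
    [0,0,0],
    [0,0,-0.5],
    [0,0,-1.5],
    [0,0,-2.5],
    [0,0,-2.5],
    [0,0,-2.5],
    [0,0,-2.5]
  ],
  "yaw": [0,0,0,0,0,0,0,0]
}}

```text
time: 17.85
tool_pos: [0.5166, -0.2716, 0.2101]
orientation: [[0.023, 1.0, -0.0], [1.0, -0.023, 0.0], [0.0, -0.0, -1.0]]
force: [-0.1, 0.2, -1.6]
gripper_width: 0.366
grip_force: 49.3
```

Emit:
{"fn": "jog_arm", "kwargs": {
  "dp": [
    [0,0,-2.5],
    [0,0,-2.5],
    [0,0,-1],
    [0,0,0],
    [0,0,0],
    [0,0,0],
    [0,0,0],
    [0,0,0]
  ],
  "yaw": [0,0,0,0,0,0,0,0]
}}

```text
time: 18.65
tool_pos: [0.5166, -0.2717, 0.2675]
orientation: [[0.023, 1.0, -0.001], [1.0, -0.023, 0.001], [0.001, -0.001, -1.0]]
force: [-0.3, -0.1, -2.5]
gripper_width: 0.367
grip_force: 49.5
```

```bash
python3 -c "
from h import *
rel(*P['b'],.27,W)"
```

```text
t 18.6 dp [54.78 -0.32 -0.22] turn 12.93 tcp [ 0.5166 -0.2717  0.2675] w 0.367 grip 49.5 F [-0.3 -0.1 -2.5]
```

Emit:
{"fn": "jog_arm", "kwargs": {
  "dp": [
    [2,0,0],
    [3,0,0],
    [4,0,0],
    [4,0,0],
    [4,0,0],
    [4,0,0],
    [4,0,0],
    [4,0,0]
  ],
  "yaw": [0,0,0,0,0,0,0,0]
}}

```text
time: 19.45
tool_pos: [0.5234, 0.0196, 0.2682]
orientation: [[0.024, 1.0, -0.0], [1.0, -0.024, -0.0], [-0.0, -0.0, -1.0]]
force: [0.3, -1.3, -1.8]
gripper_width: 0.367
grip_force: 49.4
```

Emit:
{"fn": "jog_arm", "kwargs": {
  "dp": [
    [4,0,0],
    [4,-0.3,0],
    [4,0,0],
    [4,0,0],
    [4,0,0],
    [3,0,0],
    [2,0,0],
    [0.8,0,0]
  ],
  "yaw": [0,0,0,0,0,0,0,0]
}}

```text
time: 20.25
tool_pos: [0.5259, 0.2787, 0.2678]
orientation: [[0.02, 1.0, -0.001], [1.0, -0.02, 0.001], [0.001, -0.001, -1.0]]
force: [-0.3, -0.1, -0.9]
gripper_width: 0.371
grip_force: 49.4
```

Emit:
{"fn": "jog_arm", "kwargs": {
  "dp": [
    [0,0,0],
    [0,0,0],
    [0,0,0],
    [0,0,1],
    [0,0,1],
    [0,0,0],
    [0,0,0],
    [0,0,0]
  ],
  "yaw": [6.5,6.4,0,0,0,0,0,0]
}}

```text
time: 21.05
tool_pos: [0.5268, 0.2761, 0.2484]
orientation: [[0.246, 0.969, 0.0], [0.969, -0.246, 0.0], [0.0, 0.0, -1.0]]
force: [0.9, -0.0, 0.0]
gripper_width: 0.372
grip_force: 49.4
```

```bash
python3 -c "
from h import *
rel(*P['b'],.0885,W)"
```

```text
t 21.1 dp [-0.03 -0.06 15.99] turn 0.05 tcp [0.5268 0.2761 0.2484] w 0.372 grip 49.4 F [ 0.9 -0.   0. ]
```

Emit:
{"fn": "jog_arm", "kwargs": {
  "dp": [
    [0,0,1.5],
    [0,0,2.5],
    [0,0,2.5],
    [0,0,2.5],
    [0,0,1.5],
    [0,0,1],
    [0,0,0.5],
    [0,0,0.4]
  ],
  "yaw": [0,0,0,0,0,0,0,0]
}}

```text
time: 21.85
tool_pos: [0.5271, 0.2764, 0.1245]
orientation: [[0.246, 0.969, 0.001], [0.969, -0.246, 0.001], [0.001, 0.001, -1.0]]
force: [-0.3, -0.4, -1.5]
gripper_width: 0.369
grip_force: 49.4
```

Emit:
{"fn": "jog_arm", "kwargs": {
  "dp": [
    [0,0,0.4],
    [0,0,0.4],
    [0,0,0.4],
    [0,0,0.4],
    [0,0,0.4],
    [0,0,0.4],
    [0,0,0.4],
    [0,0,0.2]
  ],
  "yaw": [0,0,0,0,0,0,0,0]
}}

```text
time: 22.65
tool_pos: [0.5266, 0.276, 0.0937]
orientation: [[0.246, 0.969, -0.001], [0.969, -0.246, -0.0], [-0.0, -0.0, -1.0]]
force: [-0.2, 0.1, -2.2]
gripper_width: 0.369
grip_force: 49.4
```

Emit:
{"fn": "jog_arm", "kwargs": {
  "dp": [
    [0,0,0.1],
    [0,0,0.1],
    [0,0,0.05],
    [0,0,0],
    [0,0,0],
    [0,0,0],
    [0,0,0],
    [0,0,0]
  ],
  "yaw": [0,0,0,0,0,0,0,0]
}}

```text
time: 23.45
tool_pos: [0.5268, 0.2761, 0.0918]
orientation: [[0.246, 0.969, 0.0], [0.969, -0.246, 0.0], [0.0, 0.0, -1.0]]
force: [0.3, 0.2, -1.0]
gripper_width: 0.369
grip_force: 49.4
```

Emit:
{"fn": "jog_arm", "kwargs": {
  "dp": [
    [0,0,0.1],
    [0,0,0.05],
    [0,0,0.05],
    [0,0,0],
    [0,0,0.05],
    [0,0,0.05],
    [0,0,0],
    [0,0,0]
  ],
  "yaw": [0,0,0,0,0,0,0,0]
}}

```text
time: 24.25
tool_pos: [0.5268, 0.2761, 0.089]
orientation: [[0.246, 0.969, 0.0], [0.969, -0.246, 0.0], [0.0, 0.0, -1.0]]
force: [-0.1, -0.4, 1.9]
gripper_width: 0.365
grip_force: 49.6
```

Emit:
{"fn": "jog_arm", "kwargs": {
  "dp": [
    [0,0,0],
    [0,0,0],
    [0,0,0],
    [0,0,0],
    [0,0,0],
    [0,0,0],
    [0,0,0],
    [0,0,0]
  ],
  "yaw": [0,0,0,0,0,0,0,0],
  "fingers": 1
}}

```text
time: 25.05
tool_pos: [0.5267, 0.2761, 0.0888]
orientation: [[0.246, 0.969, -0.0], [0.969, -0.246, -0.0], [-0.0, 0.0, -1.0]]
force: [-0.3, -0.2, -0.3]
gripper_width: 0.998
grip_force: 0.0
```

Emit:
{"fn": "jog_arm", "kwargs": {
  "dp": [
    [0,0,-1],
    [0,0,-2],
    [0,0,-2.5],
    [0,0,-2.5],
    [0,0,-2.5],
    [0,0,-2.5],
    [0,0,-1],
    [0,0,0]
  ],
  "yaw": [0,0,0,0,0,0,0,-6.5]
}}

```text
time: 25.85
tool_pos: [0.5273, 0.2767, 0.231]
orientation: [[0.134, 0.991, 0.003], [0.991, -0.134, 0.001], [0.002, 0.003, -1.0]]
force: [-0.6, 0.5, -0.9]
gripper_width: 0.998
grip_force: 0.0
```

Emit:
{"fn": "jog_arm", "kwargs": {
  "dp": [
    [0,0,0],
    [-2,0,0],
    [-4,0,0],
    [-4,0,0],
    [-4,0,0],
    [-4,0,0],
    [-4,0,0],
    [-4,0,0]
  ],
  "yaw": [-6.5,0,0,0,0,0,0,0]
}}

```text
time: 26.65
tool_pos: [0.5206, 0.0145, 0.2286]
orientation: [[0.022, 1.0, -0.0], [1.0, -0.022, -0.0], [-0.0, -0.0, -1.0]]
force: [1.1, 1.2, -0.8]
gripper_width: 0.999
grip_force: 0.0
```

```bash
python3 -c "
from h import *
rel(*R['r'][:2],.0885,R['r'][2])
import cv2
cv2.imwrite('pics/f.png',bot.grab_frame('top')[:,:,::-1])"
```

```text
t 26.6 dp [-20.79   0.58  14.02] turn -0.09 tcp [0.5206 0.0145 0.2286] w 0.999 grip 0.0 F [ 1.1  1.2 -0.8]
```

View pics/f.png

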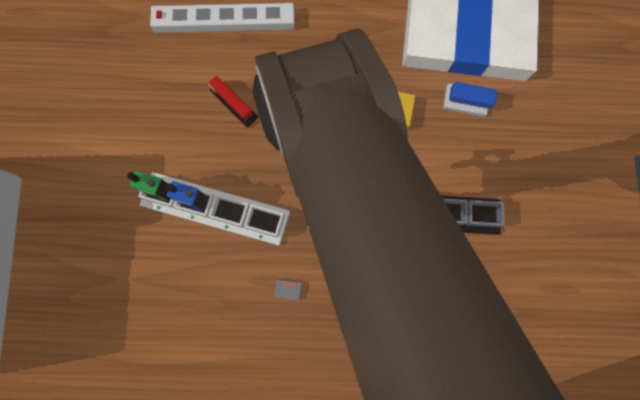

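Green and blue stand in the two left pockets ((148,184) and (183,193)). Next is red.

Emit:
{"fn": "jog_arm", "kwargs": {
  "dp": [
    [-4,0.3,0],
    [-4,0.3,0],
    [-4,0,0],
    [-4,0,0],
    [-3,0,0],
    [-1.8,0,0],
    [0,0,1.5],
    [0,0,1.5]
  ],
  "yaw": [0,0,0,0,0,0,0,0]
}}

```text
time: 27.5
tool_pos: [0.5225, -0.1927, 0.1983]
orientation: [[0.023, 1.0, 0.0], [1.0, -0.023, -0.0], [-0.0, 0.0, -1.0]]
force: [0.6, -0.0, 0.2]
gripper_width: 1.002
grip_force: 0.0
```

Emit:
{"fn": "jog_arm", "kwargs": {
  "dp": [
    [0,0,1],
    [0,0,0],
    [0,0,0],
    [0,0,0],
    [0,0,0],
    [0,0,0],
    [0,0,0],
    [0,0,0]
  ],
  "yaw": [0,0,0,0,0,0,0,0]
}}

```text
time: 28.3
tool_pos: [0.5227, -0.1919, 0.1889]
orientation: [[0.022, 1.0, 0.0], [1.0, -0.022, -0.0], [-0.0, 0.0, -1.0]]
force: [0.4, -0.2, -0.9]
gripper_width: 0.998
grip_force: 0.0
```

```bash
python3 -c "
from h import *
rel(*R['r'][:2],.0885,R['r'][2])"
```

```text
t 28.3 dp [-0.16 -0.07 10.04] turn -0.1 tcp [ 0.5227 -0.1919  0.1889] w 0.998 grip 0.0 F [ 0.4 -0.2 -0.9]
```

Emit:
{"fn": "jog_arm", "kwargs": {
  "dp": [
    [-0.2,-0.1,1],
    [0,0,1.5],
    [0,0,2],
    [0,0,2],
    [0,0,2],
    [0,0,1],
    [0,0,0.5],
    [0,0,0]
  ],
  "yaw": [0,0,0,0,0,0,0,0]
}}

```text
time: 29.1
tool_pos: [0.5212, -0.1937, 0.0881]
orientation: [[0.022, 1.0, -0.001], [1.0, -0.022, 0.001], [0.001, -0.001, -1.0]]
force: [0.3, 0.8, -0.2]
gripper_width: 1.001
grip_force: 0.0
```

Emit:
{"fn": "jog_arm", "kwargs": {
  "dp": [
    [0,0,0],
    [0,0,0],
    [0,0,0],
    [0,0,0],
    [0,0,0],
    [0,0,0],
    [0,0,0],
    [0,0,0]
  ],
  "yaw": [0,0,0,0,0,0,0,0],
  "fingers": 0
}}

```text
time: 29.9
tool_pos: [0.5221, -0.1941, 0.0894]
orientation: [[0.022, 1.0, 0.001], [1.0, -0.022, -0.001], [-0.001, 0.001, -1.0]]
force: [-0.2, -0.9, 5.1]
gripper_width: 0.366
grip_force: 50.2
```

Emit:
{"fn": "jog_arm", "kwargs": {
  "dp": [
    [0,0,0],
    [0,0,0],
    [0,0,-0.5],
    [0,0,-1.5],
    [0,0,-2.5],
    [0,0,-2.5],
    [0,0,-2.5],
    [0,0,-2.5]
  ],
  "yaw": [0,0,0,0,0,0,0,0]
}}

```text
time: 30.7
tool_pos: [0.5212, -0.1937, 0.2106]
orientation: [[0.021, 1.0, -0.0], [1.0, -0.021, 0.0], [0.0, -0.0, -1.0]]
force: [0.2, 0.5, -2.4]
gripper_width: 0.363
grip_force: 49.5
```

Emit:
{"fn": "jog_arm", "kwargs": {
  "dp": [
    [0,0,-2.5],
    [0,0,-2.5],
    [0,0,-1],
    [0,0,0],
    [0,0,0],
    [0,0,0],
    [0,0,0],
    [0,0,0]
  ],
  "yaw": [0,0,0,0,0,0,0,0]
}}

```text
time: 31.5
tool_pos: [0.5213, -0.1938, 0.268]
orientation: [[0.022, 1.0, -0.001], [1.0, -0.022, 0.001], [0.001, -0.001, -1.0]]
force: [0.0, -0.4, -1.5]
gripper_width: 0.368
grip_force: 49.7
```

```bash
python3 -c "
from h import *
rel(*P['r'],.27,W)"
```

```text
t 31.5 dp [39.38 -2.28 -0.17] turn 13.03 tcp [ 0.5213 -0.1938  0.268 ] w 0.368 grip 49.7 F [ 0.  -0.4 -1.5]
```

Emit:
{"fn": "jog_arm", "kwargs": {
  "dp": [
    [2,0,0],
    [3,0,0],
    [4,-0.4,0],
    [4,-0.4,0],
    [4,-0.4,0],
    [4,-0.4,0],
    [4,-0.4,0],
    [4,-0.3,0]
  ],
  "yaw": [0,0,0,0,0,0,0,0]
}}

```text
time: 32.3
tool_pos: [0.5044, 0.098, 0.2687]
orientation: [[0.022, 1.0, -0.0], [1.0, -0.022, -0.0], [-0.0, -0.0, -1.0]]
force: [1.7, -0.8, -1.3]
gripper_width: 0.364
grip_force: 49.6
```

Emit:
{"fn": "jog_arm", "kwargs": {
  "dp": [
    [4,0,0],
    [3,0,0],
    [2,0,0],
    [1.4,0,0],
    [0,0,0],
    [0,0,0],
    [0,0,1],
    [0,0,1]
  ],
  "yaw": [0,0,0,0,6.5,6.5,0,0]
}}

```text
time: 33.1
tool_pos: [0.5072, 0.2, 0.2479]
orientation: [[0.244, 0.97, 0.0], [0.97, -0.244, -0.0], [-0.0, 0.0, -1.0]]
force: [-0.2, -0.1, -1.5]
gripper_width: 0.369
grip_force: 49.7
```

Emit:
{"fn": "jog_arm", "kwargs": {
  "dp": [
    [0,0,0],
    [0,0,0],
    [0,0,0],
    [0,0,0],
    [0,0,0],
    [0,0,0],
    [0,0,0],
    [0,0,0]
  ],
  "yaw": [0,0,0,0,0,0,0,0]
}}

```text
time: 33.9
tool_pos: [0.5071, 0.2005, 0.2488]
orientation: [[0.246, 0.969, 0.0], [0.969, -0.246, -0.0], [0.0, 0.0, -1.0]]
force: [-0.2, -0.6, -1.8]
gripper_width: 0.37
grip_force: 49.5
```

```bash
python3 -c "
from h import *
rel(*P['r'],.0885,W)"
```

```text
t 33.9 dp [-1.000e-02 -1.000e-02  1.603e+01] turn 0.03 tcp [0.5071 0.2005 0.2488] w 0.370 grip 49.5 F [-0.2 -0.6 -1.8]
```

Emit:
{"fn": "jog_arm", "kwargs": {
  "dp": [
    [0,0,1.5],
    [0,0,2.5],
    [0,0,2.5],
    [0,0,2.5],
    [0,0,1.5],
    [0,0,1],
    [0,0,0.5],
    [0,0,0.4]
  ],
  "yaw": [0,0,0,0,0,0,0,0]
}}

```text
time: 34.7
tool_pos: [0.5074, 0.2008, 0.1249]
orientation: [[0.246, 0.969, 0.001], [0.969, -0.246, 0.0], [0.0, 0.001, -1.0]]
force: [0.8, -0.2, -0.8]
gripper_width: 0.369
grip_force: 49.5
```

Emit:
{"fn": "jog_arm", "kwargs": {
  "dp": [
    [0,0,0.4],
    [0,0,0.4],
    [0,0,0.4],
    [0,0,0.4],
    [0,0,0.4],
    [0,0,0.4],
    [0,0,0.4],
    [0,0,0.2]
  ],
  "yaw": [0,0,0,0,0,0,0,0]
}}

```text
time: 35.5
tool_pos: [0.5069, 0.2004, 0.0943]
orientation: [[0.246, 0.969, -0.0], [0.969, -0.246, -0.0], [-0.0, -0.0, -1.0]]
force: [-0.8, 0.2, -2.0]
gripper_width: 0.368
grip_force: 49.5
```

Emit:
{"fn": "jog_arm", "kwargs": {
  "dp": [
    [0,0,0.1],
    [0,0,0.1],
    [0,0,0.1],
    [0,0,0.05],
    [0,0,0.05],
    [0,0,0.05],
    [0,0,0],
    [0,0,0]
  ],
  "yaw": [0,0,0,0,0,0,0,0]
}}

```text
time: 36.3
tool_pos: [0.5071, 0.2005, 0.0903]
orientation: [[0.246, 0.969, 0.0], [0.969, -0.246, -0.0], [-0.0, 0.0, -1.0]]
force: [-0.7, -0.4, -1.4]
gripper_width: 0.368
grip_force: 49.5
```

Emit:
{"fn": "jog_arm", "kwargs": {
  "dp": [
    [0,0,0.05],
    [0,0,0.05],
    [0,0,0.05],
    [0,0,0],
    [0,0,0],
    [0,0,0],
    [0,0,0],
    [0,0,0]
  ],
  "yaw": [0,0,0,0,0,0,0,0]
}}

```text
time: 37.1
tool_pos: [0.5072, 0.2005, 0.0894]
orientation: [[0.246, 0.969, 0.0], [0.969, -0.246, -0.0], [-0.0, 0.001, -1.0]]
force: [-1.2, -1.0, 5.6]
gripper_width: 0.368
grip_force: 50.4
```

Emit:
{"fn": "jog_arm", "kwargs": {
  "dp": [
    [0,0,0],
    [0,0,0],
    [0,0,0],
    [0,0,0],
    [0,0,0],
    [0,0,0],
    [0,0,0],
    [0,0,0]
  ],
  "yaw": [0,0,0,0,0,0,0,0],
  "fingers": 1
}}

```text
time: 37.9
tool_pos: [0.5071, 0.2005, 0.0887]
orientation: [[0.246, 0.969, -0.0], [0.969, -0.246, -0.0], [-0.0, -0.0, -1.0]]
force: [0.5, -0.4, 0.2]
gripper_width: 1.0
grip_force: 0.0
```

Emit:
{"fn": "jog_arm", "kwargs": {
  "dp": [
    [0,0,-1],
    [0,0,-2],
    [0,0,-2.5],
    [0,0,-2.5],
    [0,0,-2.5],
    [0,0,-2.5],
    [0,0,-1],
    [0,0,0]
  ],
  "yaw": [0,0,0,0,0,0,0,-6.5]
}}

```text
time: 38.7
tool_pos: [0.5078, 0.201, 0.2308]
orientation: [[0.134, 0.991, 0.003], [0.991, -0.134, 0.001], [0.001, 0.003, -1.0]]
force: [0.6, -0.6, 0.1]
gripper_width: 1.0
grip_force: 0.0
```

Emit:
{"fn": "jog_arm", "kwargs": {
  "dp": [
    [0,0,0],
    [-2,0,0],
    [-4,0.4,0],
    [-4,0.4,0],
    [-4,0.4,0],
    [-4,0.4,0],
    [-4,0.4,0],
    [-4,0.3,0]
  ],
  "yaw": [-6.5,0,0,0,0,0,0,0]
}}

```text
time: 39.5
tool_pos: [0.5241, -0.0616, 0.2286]
orientation: [[0.022, 1.0, -0.0], [1.0, -0.022, -0.0], [-0.0, -0.0, -1.0]]
force: [0.9, 0.2, -0.3]
gripper_width: 1.001
grip_force: 0.0
```

Emit:
{"fn": "jog_arm", "kwargs": {
  "dp": [
    [-3,0,0],
    [-1.5,0,0],
    [-0.6,0,0],
    [0,0,1.5],
    [0,0,1.5],
    [0,0,1],
    [0,0,0],
    [0,0,0]
  ],
  "yaw": [0,0,0,0,0,0,0,0]
}}

```text
time: 40.3
tool_pos: [0.5236, -0.1099, 0.189]
orientation: [[0.02, 1.0, 0.0], [1.0, -0.02, 0.0], [0.0, 0.0, -1.0]]
force: [0.9, -0.5, 0.6]
gripper_width: 0.998
grip_force: 0.0
```

```bash
python3 -c "
from h import *
rel(*R['y'][:2],.0885,R['y'][2])"
```

```text
t 40.3 dp [-0.31 -0.03 10.05] turn -0.01 tcp [ 0.5236 -0.1099  0.189 ] w 0.998 grip 0.0 F [ 0.9 -0.5  0.6]
```

Emit:
{"fn": "jog_arm", "kwargs": {
  "dp": [
    [-0.3,0,1],
    [0,0,1.5],
    [0,0,2],
    [0,0,2],
    [0,0,2],
    [0,0,1],
    [0,0,0.5],
    [0,0,0]
  ],
  "yaw": [0,0,0,0,0,0,0,0]
}}

```text
time: 41.1
tool_pos: [0.5231, -0.1138, 0.0883]
orientation: [[0.021, 1.0, -0.001], [1.0, -0.021, 0.0], [0.0, -0.001, -1.0]]
force: [0.6, 0.4, -0.8]
gripper_width: 1.001
grip_force: 0.0
```

Emit:
{"fn": "jog_arm", "kwargs": {
  "dp": [
    [0,0,0],
    [0,0,0],
    [0,0,0],
    [0,0,0],
    [0,0,0],
    [0,0,0],
    [0,0,0],
    [0,0,0]
  ],
  "yaw": [0,0,0,0,0,0,0,0],
  "fingers": 0
}}

```text
time: 41.9
tool_pos: [0.5238, -0.114, 0.0895]
orientation: [[0.022, 1.0, 0.001], [1.0, -0.022, -0.0], [-0.0, 0.001, -1.0]]
force: [-0.4, -0.4, 5.1]
gripper_width: 0.372
grip_force: 49.4
```

Emit:
{"fn": "jog_arm", "kwargs": {
  "dp": [
    [0,0,0],
    [0,0,0],
    [0,0,-0.5],
    [0,0,-1.5],
    [0,0,-2.5],
    [0,0,-2.5],
    [0,0,-2.5],
    [0,0,-2.5]
  ],
  "yaw": [0,0,0,0,0,0,0,0]
}}

```text
time: 42.7
tool_pos: [0.523, -0.1137, 0.2107]
orientation: [[0.021, 1.0, 0.0], [1.0, -0.021, 0.0], [0.0, 0.0, -1.0]]
force: [1.2, 0.0, -1.9]
gripper_width: 0.368
grip_force: 49.2
```

Emit:
{"fn": "jog_arm", "kwargs": {
  "dp": [
    [0,0,-2.5],
    [0,0,-2.5],
    [0,0,-1],
    [0,0,0],
    [0,0,0],
    [0,0,0],
    [0,0,0],
    [0,0,0]
  ],
  "yaw": [0,0,0,0,0,0,0,0]
}}

```text
time: 43.5
tool_pos: [0.523, -0.1139, 0.268]
orientation: [[0.022, 1.0, -0.001], [1.0, -0.022, 0.001], [0.0, -0.001, -1.0]]
force: [-0.6, 0.2, -1.8]
gripper_width: 0.369
grip_force: 49.4
```

```bash
python3 -c "
from h import *
rel(*P['y'],.27,W)"
```

```text
t 43.5 dp [23.79 -4.03 -0.18] turn 13.03 tcp [ 0.523  -0.1139  0.268 ] w 0.369 grip 49.4 F [-0.6  0.2 -1.8]
```

Emit:
{"fn": "jog_arm", "kwargs": {
  "dp": [
    [2,-0.5,0],
    [3,-0.5,0],
    [4,-0.6,0],
    [4,-0.6,0],
    [4,-0.6,0],
    [3.8,-0.6,0],
    [2,-0.3,0],
    [1,-0.3,0]
  ],
  "yaw": [0,0,0,0,0,0,0,0]
}}

```text
time: 44.3
tool_pos: [0.4879, 0.1273, 0.2687]
orientation: [[0.018, 1.0, -0.0], [1.0, -0.018, 0.001], [0.001, -0.0, -1.0]]
force: [-0.4, -0.6, -1.7]
gripper_width: 0.372
grip_force: 49.3
```

Emit:
{"fn": "jog_arm", "kwargs": {
  "dp": [
    [0,0,0],
    [0,0,0],
    [0,0,1],
    [0,0,1],
    [0,0,0],
    [0,0,0],
    [0,0,0],
    [0,0,0]
  ],
  "yaw": [6.5,6.5,0,0,0,0,0,0]
}}

```text
time: 45.1
tool_pos: [0.4886, 0.1249, 0.249]
orientation: [[0.246, 0.969, 0.0], [0.969, -0.246, 0.0], [0.0, 0.0, -1.0]]
force: [0.3, -0.3, -1.4]
gripper_width: 0.369
grip_force: 49.3
```

```bash
python3 -c "
from h import *
rel(*P['y'],.0885,W)"
```

```text
t 45.1 dp [-0.03 -0.09 16.05] turn 0.05 tcp [0.4886 0.1249 0.249 ] w 0.369 grip 49.3 F [ 0.3 -0.3 -1.4]
```

Emit:
{"fn": "jog_arm", "kwargs": {
  "dp": [
    [-0.1,-0.1,1.5],
    [0,0,2.5],
    [0,0,2.5],
    [0,0,2.5],
    [0,0,1.5],
    [0,0,1],
    [0,0,0.5],
    [0,0,0.4]
  ],
  "yaw": [0,0,0,0,0,0,0,0]
}}

```text
time: 45.9
tool_pos: [0.4876, 0.1243, 0.125]
orientation: [[0.246, 0.969, 0.001], [0.969, -0.246, 0.0], [0.0, 0.001, -1.0]]
force: [0.2, 0.1, -1.1]
gripper_width: 0.369
grip_force: 49.3
```

Emit:
{"fn": "jog_arm", "kwargs": {
  "dp": [
    [0,0,0.4],
    [0,0,0.4],
    [0,0,0.4],
    [0,0,0.4],
    [0,0,0.4],
    [0,0,0.4],
    [0,0,0.4],
    [0,0,0.2]
  ],
  "yaw": [0,0,0,0,0,0,0,0]
}}

```text
time: 46.7
tool_pos: [0.4871, 0.1241, 0.0943]
orientation: [[0.246, 0.969, -0.0], [0.969, -0.246, -0.0], [-0.0, -0.0, -1.0]]
force: [-0.3, -0.1, -0.2]
gripper_width: 0.37
grip_force: 49.3
```

Emit:
{"fn": "jog_arm", "kwargs": {
  "dp": [
    [0,0,0.1],
    [0,0,0.1],
    [0,0,0.1],
    [0,0,0.05],
    [0,0,0.05],
    [0,0,0.05],
    [0,0,0.05],
    [0,0,0]
  ],
  "yaw": [0,0,0,0,0,0,0,0]
}}

```text
time: 47.5
tool_pos: [0.4872, 0.1241, 0.0897]
orientation: [[0.246, 0.969, -0.0], [0.969, -0.246, -0.0], [-0.0, -0.0, -1.0]]
force: [-0.7, 0.5, -2.0]
gripper_width: 0.368
grip_force: 49.3
```

Emit:
{"fn": "jog_arm", "kwargs": {
  "dp": [
    [0,0,0.05],
    [0,0,0],
    [0,0,0],
    [0,0,0],
    [0,0,0],
    [0,0,0],
    [0,0,0],
    [0,0,0]
  ],
  "yaw": [0,0,0,0,0,0,0,0]
}}

```text
time: 48.3
tool_pos: [0.4873, 0.1242, 0.0894]
orientation: [[0.246, 0.969, 0.0], [0.969, -0.246, -0.0], [-0.0, 0.0, -1.0]]
force: [-0.5, -1.2, 4.8]
gripper_width: 0.368
grip_force: 50.0
```

Contact. I release, back off upward and to the right, then check.

Emit:
{"fn": "jog_arm", "kwargs": {
  "dp": [
    [0,0,0],
    [0,0,0],
    [0,0,0],
    [0,0,0],
    [0,0,0],
    [0,0,0],
    [0,0,0],
    [0,0,0]
  ],
  "yaw": [0,0,0,0,0,0,0,0],
  "fingers": 1
}}

```text
time: 49.1
tool_pos: [0.4872, 0.1241, 0.0893]
orientation: [[0.246, 0.969, -0.0], [0.969, -0.246, -0.0], [-0.0, -0.0, -1.0]]
force: [-0.8, 0.3, 0.4]
gripper_width: 0.997
grip_force: 0.0
```

Emit:
{"fn": "jog_arm", "kwargs": {
  "dp": [
    [0,0,-1],
    [0,0,-2],
    [0,0,-2.5],
    [0,0,-2.5],
    [0,0,-2.5],
    [0,0,-2.5],
    [0,0,-1],
    [0,0,0]
  ],
  "yaw": [0,0,0,0,0,0,0,0]
}}

```text
time: 49.9
tool_pos: [0.4879, 0.1244, 0.2307]
orientation: [[0.246, 0.969, 0.003], [0.969, -0.246, 0.0], [0.001, 0.003, -1.0]]
force: [-0.2, -0.3, -0.6]
gripper_width: 0.999
grip_force: 0.0
```

Emit:
{"fn": "jog_arm", "kwargs": {
  "dp": [
    [-2,0,0],
    [-4,0,0],
    [-4,0,0],
    [-4,0,0],
    [-4,0,0],
    [-4,0,0],
    [-4,0,0],
    [-4,0,0]
  ],
  "yaw": [0,0,0,0,0,0,0,0]
}}

```text
time: 50.7
tool_pos: [0.412, -0.168, 0.2281]
orientation: [[0.246, 0.969, -0.002], [0.969, -0.246, 0.001], [0.0, -0.002, -1.0]]
force: [0.8, 0.6, -0.5]
gripper_width: 1.002
grip_force: 0.0
```

Emit:
{"fn": "jog_arm", "kwargs": {
  "dp": [
    [-2,0,0],
    [0,0,0],
    [0,0,0],
    [0,0,0],
    [0,0,0],
    [0,0,0],
    [0,0,0],
    [0,0,0]
  ],
  "yaw": [0,0,0,0,0,0,0,0]
}}

```text
time: 51.5
tool_pos: [0.4086, -0.1858, 0.2293]
orientation: [[0.245, 0.969, 0.0], [0.969, -0.245, -0.0], [-0.0, 0.0, -1.0]]
force: [-0.4, 0.1, 0.8]
gripper_width: 1.0
grip_force: 0.0
```

```bash
python3 -c "
from h import *
import cv2
a=bot.grab_frame('top')[140:260,100:300,::-1];b=bot.grab_frame('side')[80:200,240:440,::-1]
f=lambda i:cv2.resize(i,None,fx=2.5,fy=2.5,interpolation=cv2.INTER_CUBIC)
cv2.imwrite('pics/z.png',np.vstack([f(a),f(b)]))"
```

```text
(no output)
```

View pics/z.png

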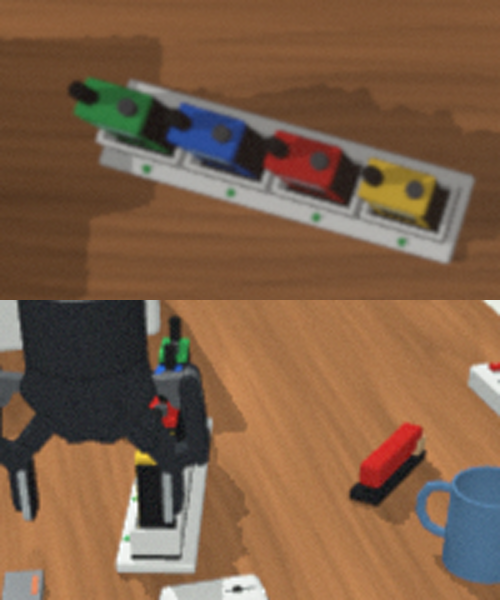

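All four stand upright in their pockets, in the order green, blue, red, yellow from the left (tops near (115,105), (212,135), (305,160), (400,185)).

```bash
python3 -c "
from cell import bot
print(bot.close_job())"
```

```text
the job is handed in; nothing more can be done
None
```

All four radios stand upright in the white charger in reverse order (green, blue, red, yellow from the left), let go and with the gripper clear, and the job was handed in at about 52 s.

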